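# Clear the yo-yo tuning station

### The arm

A 6-joint arm with a two-finger parallel gripper is mounted at the origin on the work surface. World frame = base frame: x ahead of the robot, y to its left, z up, the work surface at z = 0. Lengths are in mm, angles in rad, forces in N, time in s.
With the tool pointing down it reaches from about 350 to 775 mm from the base axis. Payload 7.3 kg.
Tool frame: the origin (TCP) lies on the centre line of the jaws, within the pads' length; the fingertips stand 22 mm ahead of it and the grasp point (between the pads) lies 3 mm ahead of it; z points along the fingers, y is the direction in which the jaws open and shut (so a half turn about z gives the same grasp; the last joint's range is limited). The gripper opens to 92 mm and grips with 3 to 60 N. Pads are 19 mm wide; open, the fingers measure 130 mm over their backs; the gripper's body (75 mm by 190 mm) begins 47 mm behind the grasp point.
Start: joints at [-0.146, 0.342, 1.524, -0, 1.275, -0.146], TCP at [525.017, 0.02, 248.741] pointing down, gripper open.
Joint ranges: [-2.53, 2.53], [-0.77, 2.02], [0.04, 2.7], [-1, 4.14], [0.28, 2.66], [-3.11, 3.11]. Speed limits (rad/s): [2.57, 2.57, 3.14, 3.14, 3.14, 3.14].

### API

Orientations are given as [roll, pitch, yaw] about the fixed x, y, z axes, in that order (R = Rz(yaw) Ry(pitch) Rx(roll)).
In Python, from plant import get_obs, capture, bot, spot_in gives the robot as it stands.
- The arm moves only by the shell command python3 -m handwheel 'ROWS' [OPENING]. ROWS is JSON, a list of rows, each a list of 2 entries, a list of its own where there are three numbers: the shift along the world's x, y, z in mm, then the turn, a rotation vector about the world's x, y, z in rad. In form: [[[x, y, z], [wx, wy, wz]], ...]. A call has 1 to 12 rows; each row shifts and turns the commanded pose from where the row before left it; what a row does not reach is not made up. A row lasts 1/8 s, in which the tool goes at most 62.5 mm and 10.7 degrees, less where a joint would pass 70% of its speed; a pose out of reach is approached as far as the arm can. A call is refused whole if a number of a shift passes 62.5 or a number of a turn 0.188, either way. A call with a gripper value outside its range is refused whole. OPENING is the closure, from 0 (fully open) to 1 (shut), set as the call begins (- or left out, the last holds). The fingers move at their own pace and stop on an object; the grip force is fixed at half the most. Time passes only in rows, so rows that do not move let the fingers close. It gives the time, the measured TCP pose, the force and the opening at its end, in the units of the state.
- get_obs(): the state, without advancing time (a new reading comes with each control period).
- capture(name): name is "scene" or "side" or "wrist"; returns a dict with "img" (400x640x3 uint8, red, green, blue), "fx", "fy", "cx", "cy" (pixels), "cam_to_world" (4x4, takes a point from camera to world coordinates). Camera axes: x right, y up, looking along -z (the intrinsics and any distortion apply to the point x, -y, -z); pixel columns grow to the right and rows downward; lengths in mm; the calibration is good to about 2 mm. A picture is of the moment at which its call begins. There is no depth.
- bot.close_job(): hands the job in, once; it reports no verdict.
Trained networks look in the newest picture that a camera, given by its name, has taken for a name from the list of things; names that differ only in an ending like _2 or _b are one class to them, and where a whole thing is asked for, a point or a joint stands for the part that bears it (a point fixed in the world has none). Each returns a list of dicts, best first, with "score" (0 to 1); they miss things now and then, are a little off and sometimes report something else, mostly with a low value. They report only what shows in the picture. A call takes as long as a camera call.
- spot_in(thing, camera): "xyz" ([x, y, z] in mm, in the coordinates of the camera as it stood for that picture, good to about 4 mm: the middle of the surface that is visible of it).
The state is a dict: "time": time; "joint_positions": joint angles; "dq": joint speeds; "tau": joint torques, N m; "tool_pos": TCP position; "tcp_rot": TCP orientation; "contact_force": force on the tool from outside, world axes, zero at the start; "moment": the same for the moment, N m; "grip_width": finger opening in mm.
Only numpy, scipy, OpenCV 4.12 (cv2) and the standard library are available. Lean on these libraries where they do the work, as an engineer would, in place of code of your own. Each camera call takes 0.05 s, during which the arm holds its last target. There are 200 camera calls.

### The job

The tuning is finished, so clear the station for the next player. First flip the pawl of the magnifier's ratchet back so that it stays out of the teeth, then swing the magnifier arm out to its parked stop, and then push the ejector slide fully home to drive the yo-yo out of its cradle. Finally the yo-yo must lie flat on its face in the grey tray and every toppled lube bottle must stand upright on its base in the tray too; leave the press cup, tweezers and tin where they are.

Things in the scene. Friction and masses are not known exactly. Their poses are not given: they have to be found in the camera images.
- pawl (a joint): Brass ratchet pawl of the magnifier stand, rad: 0 = lying level with its tip down in the ratchet teeth (it may ride up to about 0.2 on a tooth), grows as it is flipped up and over, 2.3 = thrown fully back, away from the post. It falls by its own weight to whichever side of upright (about 1.6) it leans, and stays there; it takes well under 1 N to flip. While it lies in the teeth the arm cannot swing back (towards 0); it lets the arm swing further in, clicking.
- pawl_pivot (a point): Centre of the pawl's level pivot pin, fixed on the stand, 110 mm from the post's upright axis (point swing_hinge) and 125 mm above the counter. At joint 0 the pawl's 60 mm long, 10 mm wide, 6 mm thick bar runs level from here straight towards the post's axis; flipped, it swings up and over, away from the axis. Between the bar's end and the hub (radius 16 mm) there is 34 mm of free room above the ratchet wheel.
- pawl_tab (a point): Top of the pawl's brass thumb tab, 16 mm wide (along the pivot pin), 5 mm thick, upright on the free end of the bar; at joint 0 its top is 38 mm above the pivot's level and 57 mm from it towards the post's axis. Pinched by its sides (16 mm, along the pin) it can be carried up and over in an arc about the pivot, turning between the fingers; pushing it level from the post's side jams.
- swing (a joint): Swing arm of the lighted magnifier about its upright post, rad: 0 = parked against its stop, swung out to the left; grows anticlockwise seen from above as it swings in over the cradle, up to 2.05; it starts at about 1.5 to 1.95. Stiff hinge (about 0.12 N m) that stays where it is left. Ratchet teeth are 0.28 apart. To park it, flip the pawl and swing the arm clockwise seen from above to the stop.
- swing_hinge (a point): Point on the upright axis of the swing arm's post, 203 mm above the counter, fixed. The hub (radius 16 mm) ends at this height.
- swing_handle (a point): Grip of the swing arm: black upright round peg, 14 mm across, 55 mm tall from the arm's top (192 mm above the counter) to 247 mm; this point is on its axis 33 mm above its foot, 105 mm from the hinge axis. It moves with the arm. The arm is an aluminium bar 16 mm wide and 14 mm thick; at its end, 190 mm from the hinge, is the white magnifier ring, 104 mm across, at 175 to 193 mm above the counter.
- cradle: Fixed aluminium ejector cradle that holds the yo-yo under the magnifier. Origin: underside, below the yo-yo's seat. Its x axis points from the open front (towards the robot) to the ejector at the back. Base plate 190 mm long (from x -85 to 105), 84 mm wide, 4 mm thick; two side rails from x -22 to 36, inner faces 60 mm apart, 54 mm high, with lips that overhang the yo-yo's top, so that it comes out only through the front (towards -x).
- ejector (a joint): Spring ejector slide of the cradle, m: 0 = at rest at the back, 0.050 = pushed fully home towards the open front; it pushes the yo-yo ahead of it out onto the front of the base plate, clear of the rails (yo-yo centre 50 mm in front of its seat). Takes 1 N at first and 3.5 N fully home, and springs back when let go.
- ejector_peg (a point): Top centre of the ejector slide's upright steel peg, 14 mm across, 99 mm above the counter; the peg is free from 30 mm above the counter up. It stands 75 mm behind the seat (cradle x +75) at rest and moves with the slide towards the cradle's -x.
- yoyo_mid (a point): Mirrored steel yo-yo at its centre, lying on its face with its axis (z) upright: 56 mm across at both rims, 42 mm tall, narrow waist at half height, 85 g. Starts seated in the cradle, standing on the 4 mm base plate.
- tray: Fixed grey plastic tray, origin at the centre of its underside. Outside 208 mm (x) by 258 mm (y), rim 13 mm high, walls and floor 4 mm thick; inside 200 by 250 mm.
- press_cup: Bystander: brass press cup, 40 mm across, 34 mm tall, origin under its centre.
- tweezers: Bystander: chrome tweezers, 120 mm long, lying flat, origin under the middle.
- tin: Bystander: flat round metal tin, 52 mm across, 18 mm tall, origin under its centre.
- bottle0_mid (a point): Small square lube bottle, at its centre, half-way along its height: white body 30 x 30 mm square and 50 mm long, then a grey round cap 18 mm across and 18 mm long; 68 mm in all, about 45 g. Its own x axis runs from the flat base (34 mm from this point) to the cap end (34 mm). Starts toppled, lying on a flat side on the 3 mm rubber mat, so that x is level. Two or three of the three bottles are present; an absent one reads None.
- bottle1_mid (a point): Small square lube bottle, at its centre, half-way along its height: white body 30 x 30 mm square and 50 mm long, then a grey round cap 18 mm across and 18 mm long; 68 mm in all, about 45 g. Its own x axis runs from the flat base (34 mm from this point) to the cap end (34 mm). Starts toppled, lying on a flat side on the 3 mm rubber mat, so that x is level. Two or three of the three bottles are present; an absent one reads None.
- bottle2_mid (a point): Small square lube bottle, at its centre, half-way along its height: white body 30 x 30 mm square and 50 mm long, then a grey round cap 18 mm across and 18 mm long; 68 mm in all, about 45 g. Its own x axis runs from the flat base (34 mm from this point) to the cap end (34 mm). Starts toppled, lying on a flat side on the 3 mm rubber mat, so that x is level. Two or three of the three bottles are present; an absent one reads None.

How it is judged (in metres and radians):
On the way, in this order (a step that is already met when the one before it is completed fails the run):
1. The pawl is flipped back out of the ratchet teeth (value of joint pawl above 1.8 rad and value of joint swing above 0.6 rad), for 0.2 s.
2. The magnifier arm is swung back to its parked stop (value of joint swing below 0.1 rad), for 0.2 s.
3. The ejector slide is pushed fully home and the yo-yo is out in front of the rails (value of joint ejector above 0.044 m and x of yoyo_mid in the frame of cradle below -0.04 m), for 0.05 s.
At the end, for the whole second after the job is handed in: The magnifier arm is parked (within 0.12 rad of its stop), the yo-yo lies flat (within 0.15 rad) on the tray's floor inside the rim, every bottle present stands upright on its base (within 0.15 rad) on the tray's floor inside the rim, all released and at rest (value of joint swing below 0.12 rad and x of yoyo_mid in the frame of tray between -0.085 and 0.085 m and y of yoyo_mid in the frame of tray between -0.11 and 0.11 m and z of yoyo_mid in the frame of tray between 0.019 and 0.031 m and (angle between yoyo_mid's own z axis and vertical below 0.15 rad or angle between yoyo_mid's own z axis and vertical above 2.99 rad) and linear speed of each of yoyo, bottle0, bottle1, bottle2 below 0.03 m/s and x of bottle0_mid in the frame of tray between -0.09 and 0.09 m and y of bottle0_mid in the frame of tray between -0.115 and 0.115 m and z of bottle0_mid in the frame of tray between 0.032 and 0.045 m and angle between each of bottle0_mid, bottle1_mid, bottle2_mid's own x axis and vertical below 0.15 rad and x of bottle1_mid in the frame of tray between -0.09 and 0.09 m and y of bottle1_mid in the frame of tray between -0.115 and 0.115 m and z of bottle1_mid in the frame of tray between 0.032 and 0.045 m and x of bottle2_mid in the frame of tray between -0.09 and 0.09 m and y of bottle2_mid in the frame of tray between -0.115 and 0.115 m and z of bottle2_mid in the frame of tray between 0.032 and 0.045 m); the robot touches nothing.
It fails at once if The press cup is moved more than 30 mm (distance of press_cup from where it was at the start of the episode above 0.03 m).
It fails at once if The tweezers is moved more than 30 mm (distance of tweezers from where it was at the start of the episode above 0.03 m).
It fails at once if The tin is moved more than 30 mm (distance of tin from where it was at the start of the episode above 0.03 m).
Of bottle0, bottle1, bottle2 only 2 to 3 are there at a start; the rules pass over those that are not, and their reading is None.
At some moment in a run one of bottle0, bottle1, bottle2 may be knocked a few centimetres aside while the robot is not near it.
Once in a run the grip may slacken for a moment while it holds something.
It also fails if it takes over 210 s, if anything falls off the work surface, if the arm or the gripper's body presses on something with over 40 N, if the wrist force passes 120 N, or if a joint passes its speed limit or range.

## Working session

There is one attempt and no reset: what is moved stays moved. The work goes in short steps, Python scripts to look and compute and a shell command to move; the robot and the scene stay as the last step left them, time stands still between calls to the robot, and variables do not carry over. Pictures are saved under pics/ and viewed, about 12 in all and at most 16, crops included, and the job is handed in when it is done.

```bash
ls; mkdir -p pics; cat > h.py <<'E'
import numpy as np, cv2
from plant import get_obs, capture, bot, spot_in
def cap(n):
    d=capture(n); d['T']=np.array(d['cam_to_world']); return d
def save(d,f,crop=None,s=1):
    im=d['img'][:,:,::-1]
    if crop: x0,y0,x1,y1=crop; im=im[y0:y1,x0:x1]
    cv2.imwrite('pics/'+f,cv2.resize(im,None,fx=s,fy=s,interpolation=cv2.INTER_CUBIC))
def w(d,p): return (d['T']@np.r_[p,1])[:3]
def proj(d,P):
    c=np.linalg.inv(d['T'])@np.r_[P,1]; return np.array([d['fx']*c[0]/-c[2]+d['cx'], d['cy']+d['fy']*c[1]/c[2]])if 1 else 0
def onz(d,u,v,z):
    r=d['T'][:3,:3]@np.array([(u-d['cx'])/d['fx'],-(v-d['cy'])/d['fy'],-1]); o=d['T'][:3,3]
    return o+r*(z-o[2])/r[2]
def spots(d,n,names,k=2,smin=.2):
    for t in names:
        for q in spot_in(t,n)[:k]:
            if q['score']>=smin:
                P=w(d,q['xyz']); print(n,t,round(q['score'],2),P.round(0),proj(d,P).round(0))
E
python3 - <<'E'
from h import *
N=['pawl_tab','swing_handle','cradle','ejector_peg','yoyo_mid','tray','press_cup','tweezers','tin']
for c in ['scene','side']:
    d=cap(c); save(d,c+'0.png'); print(c,d['fx'],d['T'].round(2).tolist())
    spots(d,c,N,1); spots(d,c,['bottle0_mid'],4)
o=get_obs(); print(o['time'],o['tcp_rot'])
E
```

```text
pics
scene 516.7026328338477 [[-0.74, -0.4, 0.54, 1316.91], [0.67, -0.47, 0.58, 760.81], [0.02, 0.79, 0.61, 914.69], [0.0, 0.0, 0.0, 1.0]]
scene pawl_tab 0.63 [593. 358. 129.] [439. 266.]
scene cradle 0.75 [622.  84.   8.] [339. 246.]
scene yoyo_mid 0.75 [599.  78.  46.] [344. 230.]
scene tray 0.91 [ 536. -320.    8.] [269. 165.]
scene press_cup 0.51 [773. -34.  25.] [263. 244.]
scene tweezers 0.61 [765. 127.   9.] [307. 282.]
scene tin 0.68 [ 752. -166.   21.] [240. 215.]
scene bottle0_mid 0.52 [673. -62.  28.] [287. 220.]
scene bottle0_mid 0.32 [590. 361. 132.] [441. 264.]
side 500.81985136704765 [[-0.76, 0.37, -0.54, -116.77], [-0.65, -0.43, 0.62, 885.15], [-0.0, 0.82, 0.57, 942.97], [0.0, 0.0, 0.0, 1.0]]
side pawl_tab 0.61 [597. 345. 128.] [232. 280.]
side swing_handle 0.94 [598. 253. 181.] [258. 243.]
side cradle 0.81 [583.  95.   6.] [307. 267.]
side ejector_peg 0.6 [667.  64.  45.] [292. 239.]
side yoyo_mid 0.6 [582.  85.  48.] [309. 254.]
side tray 0.84 [ 527. -322.   13.] [404. 208.]
side tweezers 0.47 [764. 134.   7.] [252. 247.]
side tin 0.72 [ 749. -168.   25.] [321. 200.]
side bottle0_mid 0.57 [654. -76.  24.] [326. 225.]
1.1 [3.14151704e+00 9.90130768e-06 1.57081636e+00]
```

View pics/scene0.png

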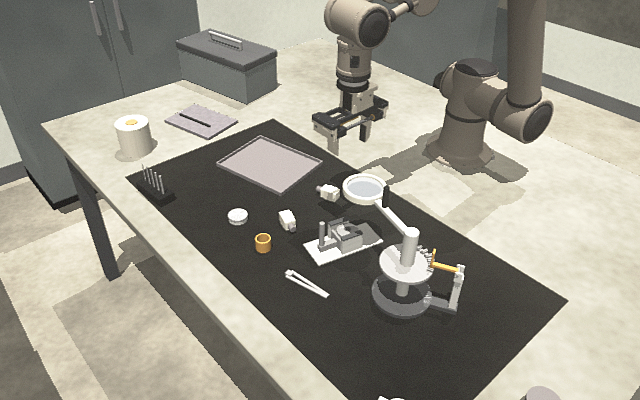

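View pics/side0.png

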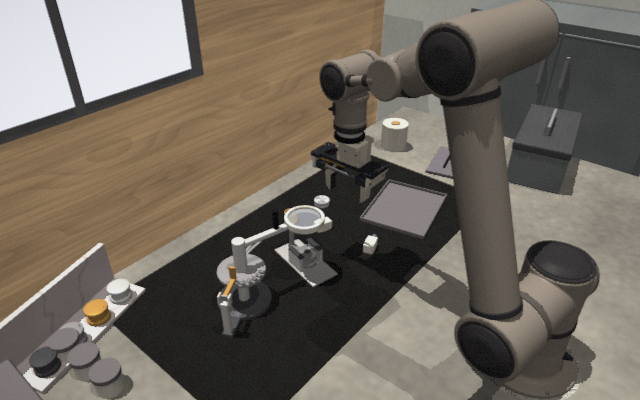

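The scene view shows the hub top near (410,232), the handle peg near (386,197) and the pawl tab near (432,257). The bottles are at (329,192) and (288,220). I'll zoom in on the stand.

```bash
python3 - <<'E'
from h import *
a=cap('scene'); b=cap('side')
def big(d,x0,y0): 
    return cv2.resize(d['img'][y0:y0+150,x0:x0+100,::-1],None,fx=4,fy=4,interpolation=cv2.INTER_CUBIC)
cv2.imwrite('pics/c1.png',np.hstack([big(a,375,175),big(b,205,200)]))
for u,v in [(410,232)]: print(onz(a,u,v,203))
print(onz(b,239,241,203))
print('pk', onz(a,386,186,247), onz(b,275,212,247))
E
```

```text
[629.72340007 295.71089614 203.        ]
[619.15889107 294.52783815 203.        ]
pk [595.87798265 191.64478641 247.        ] [591.84361519 197.58454549 247.        ]
```

View pics/c1.png

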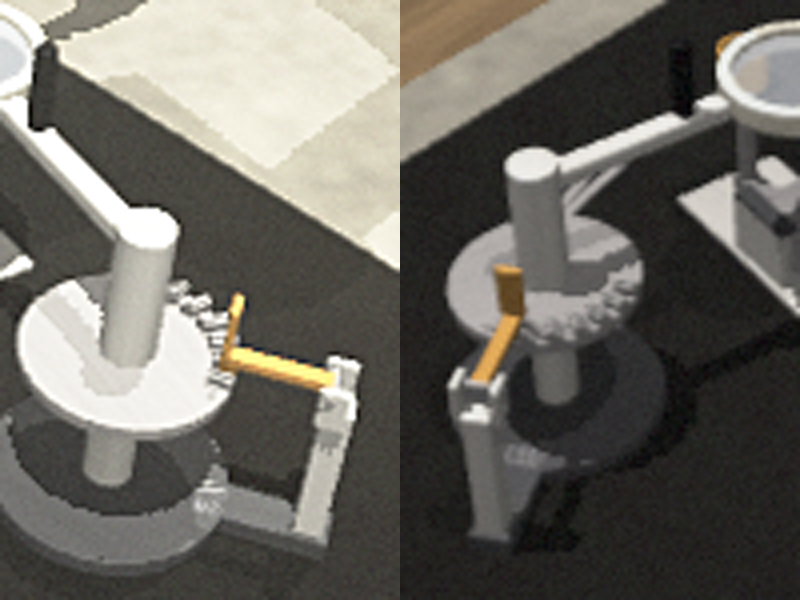

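```bash
cat >> h.py <<'E'
def tri(obs):
    A=np.zeros((3,3));B=np.zeros(3)
    for d,u,v in obs:
        r=d['T'][:3,:3]@np.array([(u-d['cx'])/d['fx'],-(v-d['cy'])/d['fy'],-1]); r/=np.linalg.norm(r); M=np.eye(3)-np.outer(r,r); A+=M; B+=M@d['T'][:3,3]
    return np.linalg.solve(A,B)
E
python3 - <<'E'
from h import *
a=cap('scene'); b=cap('side')
R={}
for n,p,q in [('hub',(412,231.8),(238.8,240.8)),('peg',(386.2,186.2),(275.5,212)),('tab',(434.3,249.5),(232,267)),('piv',(459.5,269.5),(225,295.5))]:
    R[n]=P=tri([(a,*p),(b,*q)]); print(n,P.round(1),proj(a,P).round(1),proj(b,P).round(1))
for n in ['peg','tab','piv']:
    v=R[n]-R['hub']; print(n,np.hypot(*v[:2]).round(1),np.degrees(np.arctan2(v[1],v[0])).round(1))
print(get_obs()['time'],a['cx'],a['cy'])
E
```

```text
hub [622.1 294.1 200.1] [411.6 231.1] [238.4 241.4]
peg [594.5 192.2 244.4] [386.5 186.8] [275.8 211.5]
tab [597.2 341.1 165.6] [434.3 249.5] [232. 267.]
piv [569.7 392.8 129.1] [459.2 269. ] [224.6 295.9]
peg 105.6 -105.2
tab 53.1 117.9
piv 111.7 118.0
1.3 321.23989328219557 195.6387246658262
```

```bash
python3 -m handwheel '[[[0,0,55],[0,0,0]],[[10.3,48.7,0],[0,0,0.07]],[[10.3,48.7,0],[0,0,0.07]],[[10.3,48.7,0],[0,0,0.07]],[[10.3,48.7,0],[0,0,0.07]],[[10.3,48.7,0],[0,0,0.07]],[[10.3,48.7,0],[0,0,0.07]],[[10.3,48.7,0],[0,0,0.07]],[[0,0,-40],[0,0,0]],[[0,0,0],[0,0,0]],[[0,0,0],[0,0,0]]]' 0.5
python3 - <<'E'
from h import *
d=cap('wrist'); save(d,'w1.png'); spots(d,'wrist',['pawl_tab'],2)
for P in [(597,341,163),(622,294,203),(570,391,125)]: print(proj(d,P))
E
```

```text
time: 2.68
tool_pos: [597.5, 340.5, 265.0]
tcp_rot: [3.141, 0.0, 2.06]
contact_force: [-0.1, -0.2, 1.0]
grip_width: 45.7
wrist pawl_tab 0.65 [591. 353. 129.] [316. 177.]
[315.41471114 202.28748574]
[315.28435842 285.30310343]
[315.12945267 129.09712891]
```

View pics/w1.png

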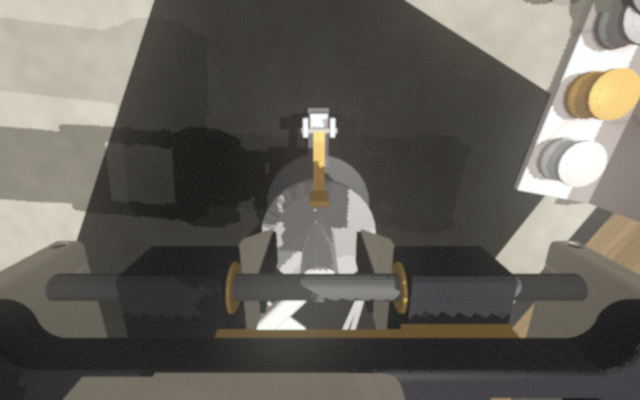

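The tab is centred between the jaws near (319,203), about 2 mm to the image right. I'll descend with that correction and pinch.

```bash
python3 -m handwheel '[[[1.5,1.5,-50],[0,0,0]],[[0,0,-40],[0,0,0]],[[0,0,-13],[0,0,0]],[[0,0,0],[0,0,0]]]'
python3 -m handwheel '[[[0,0,0],[0,0,0]],[[0,0,0],[0,0,0]],[[0,0,0],[0,0,0]],[[0,0,0],[0,0,0]]]' 1
python3 - <<'E'
import numpy as np
u=np.array([-.469,.883]); r=66.4; a0=np.radians(30.8)
t=np.linspace(0,2.1,13)+a0
P=np.c_[-np.outer(r*np.cos(t),u),r*np.sin(t)]
print(np.diff(P,axis=0).round(1).tolist())
E
```

```text
time: 3.28
tool_pos: [599.1, 342.3, 161.7]
tcp_rot: [3.141, 0.0, 2.06]
contact_force: [-0.0, 0.2, 0.0]
grip_width: 46.2
time: 3.78
tool_pos: [598.9, 342.5, 161.2]
tcp_rot: [3.14, 0.0, 2.061]
contact_force: [1.1, -0.2, 0.8]
grip_width: 15.3
[[-3.2, 6.0, 9.4], [-3.9, 7.4, 8.1], [-4.5, 8.5, 6.5], [-5.0, 9.4, 4.7], [-5.3, 9.9, 2.8], [-5.4, 10.2, 0.8], [-5.4, 10.2, -1.2], [-5.2, 9.9, -3.2], [-4.9, 9.2, -5.1], [-4.4, 8.3, -6.8], [-3.8, 7.1, -8.4], [-3.0, 5.7, -9.6]]
```

```bash
python3 -m handwheel '[[[-3.2,6,9.4],[0,0,0]],[[-3.9,7.4,8.1],[0,0,0]],[[-4.5,8.5,6.5],[0,0,0]],[[-5,9.4,4.7],[0,0,0]]]'
python3 -m handwheel '[[[-5.3,9.9,2.8],[0,0,0]],[[-5.4,10.2,0.8],[0,0,0]],[[-5.4,10.2,-1.2],[0,0,0]],[[-5.2,9.9,-3.2],[0,0,0]],[[-4.9,9.2,-5.1],[0,0,0]],[[-4.4,8.3,-6.8],[0,0,0]],[[-3.8,7.1,-8.4],[0,0,0]],[[0,0,0],[0,0,0]]]'
python3 - <<'E'
from h import *
d=cap('side'); a=cap('scene')
x=np.hstack([cv2.resize(d['img'][180:330,180:280,::-1],None,fx=4,fy=4),cv2.resize(a['img'][180:330,385:485,::-1],None,fx=4,fy=4)]); cv2.imwrite('pics/c2.png',x)
E
```

```text
time: 4.28
tool_pos: [583.1, 372.4, 190.6]
tcp_rot: [3.14, 0.003, 2.06]
contact_force: [2.4, -3.4, 2.0]
grip_width: 15.5
time: 5.28
tool_pos: [546.8, 440.3, 168.0]
tcp_rot: [3.141, -0.002, 2.062]
contact_force: [-2.2, 3.2, 5.5]
grip_width: 14.7
```

View pics/c2.png

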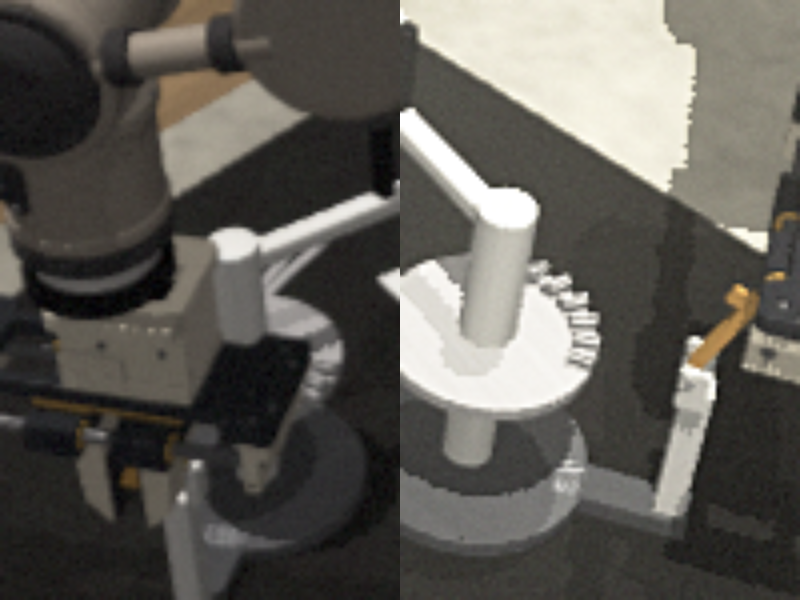

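```bash
python3 -m handwheel '[[[0,0,0],[0,0,0]],[[0,0,0],[0,0,0]],[[0,0,0],[0,0,0]],[[0,0,50],[0,0,0]],[[0,0,60],[0,0,0]],[[0,0,20],[0,0,0]]]' 0.5
python3 -m handwheel '[[[8.1,-41.2,0],[0,0,-0.125]],[[8.1,-41.2,0],[0,0,-0.125]],[[8.1,-41.2,0],[0,0,-0.125]],[[8.1,-41.2,0],[0,0,-0.125]],[[8.1,-41.2,0],[0,0,-0.125]],[[8.1,-41.2,0],[0,0,-0.125]],[[0,0,0],[0,0,0]]]'
python3 - <<'E'
from h import *
d=cap('side');a=cap('scene')
k=cap('wrist'); P=(595.5,193,247); print(proj(k,P)); spots(k,'wrist',['swing_handle'],1)
x=np.hstack([cv2.resize(d['img'][230:330,200:260,::-1],None,fx=4,fy=4),cv2.resize(a['img'][230:330,425:485,::-1],None,fx=4,fy=4),cv2.resize(k['img'][100:400,200:500,::-1],(300,400)[:1]*2)[:300].copy() if 0 else cv2.copyMakeBorder(cv2.resize(k['img'][100:400,200:500,::-1],(300,300)),0,100,0,0,0)]); cv2.imwrite('pics/c3.png',x)
E
```

```text
time: 6.12
tool_pos: [548.5, 438.8, 303.3]
tcp_rot: [3.134, -0.0, 2.06]
contact_force: [0.8, 0.2, -0.4]
grip_width: 45.6
time: 7.0
tool_pos: [596.9, 188.2, 298.2]
tcp_rot: [3.142, 0.001, 1.306]
contact_force: [-0.4, 1.0, 0.1]
grip_width: 45.9
[314.33038676 225.1457909 ]
wrist swing_handle 0.72 [608. 267. 180.] [307. 108.]
```

View pics/c3.png

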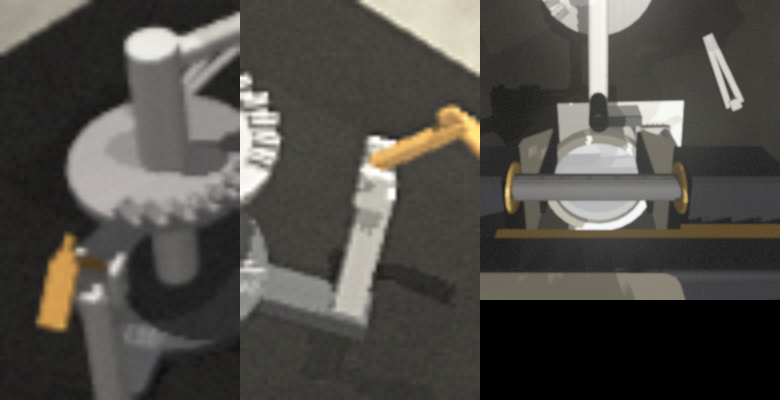

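```bash
python3 -m handwheel '[[[1,4.5,-40],[0,0,0]],[[0,0,-30],[0,0,0]],[[0,0,0],[0,0,0]]]'
python3 -m handwheel '[[[0,0,0],[0,0,0]],[[0,0,0],[0,0,0]],[[0,0,0],[0,0,0]],[[0,0,0],[0,0,0]]]' 1
python3 - <<'E'
import numpy as np
from h import get_obs
p=np.array(get_obs()['tool_pos'][:2]); h=np.array([623.3,295.3]); v=p-h; print(np.hypot(*v),np.degrees(np.arctan2(v[1],v[0])))
a=np.arctan2(v[1],v[0])-np.arange(0,13)*.14
print(np.diff(105*np.c_[np.cos(a),np.sin(a)],axis=0).round(1).tolist())
E
```

```text
time: 7.58
tool_pos: [595.7, 196.8, 225.9]
tcp_rot: [-3.137, 0.002, 1.313]
contact_force: [-0.2, -0.4, 0.2]
grip_width: 45.9
time: 8.07
tool_pos: [597.6, 195.8, 229.2]
tcp_rot: [3.14, -0.001, 1.311]
contact_force: [0.6, -0.1, 2.1]
grip_width: 13.1
102.77281481014477 -104.47744837352255
[[-13.9, 4.7], [-13.1, 6.6], [-12.1, 8.3], [-10.8, 9.9], [-9.3, 11.3], [-7.7, 12.5], [-5.8, 13.5], [-3.9, 14.2], [-1.9, 14.6], [0.2, 14.7], [2.2, 14.5], [4.2, 14.1]]
```

```bash
python3 -m handwheel '[[[-13.9,4.7,0],[0,0,-0.14]],[[-13.1,6.6,0],[0,0,-0.14]],[[-12.1,8.3,0],[0,0,-0.14]],[[-10.8,9.9,0],[0,0,-0.14]],[[-9.3,11.3,0],[0,0,-0.14]],[[-7.7,12.5,0],[0,0,-0.14]]]'
python3 -m handwheel '[[[-5.8,13.5,0],[0,0,-0.14]],[[-3.9,14.2,0],[0,0,-0.14]],[[-1.9,14.6,0],[0,0,-0.14]]]'
python3 -m handwheel '[[[0.2,14.7,0],[0,0,-0.14]],[[1,7.5,0],[0,0,-0.07]]]'
```

```text
time: 8.82
tool_pos: [532.8, 250.0, 229.2]
tcp_rot: [3.14, -0.007, 0.466]
contact_force: [14.1, 3.6, -4.5]
grip_width: 13.3
time: 9.2
tool_pos: [522.8, 291.4, 229.2]
tcp_rot: [-3.141, -0.01, 0.045]
contact_force: [19.2, -1.8, -5.4]
grip_width: 13.5
time: 9.45
tool_pos: [524.5, 312.9, 229.2]
tcp_rot: [-3.141, -0.01, -0.163]
contact_force: [17.1, -4.9, -3.0]
grip_width: 13.7
```

```bash
python3 -m handwheel '[[[3,7.3,0],[0,0,-0.07]],[[2.5,7.2,0],[0,0,-0.07]],[[0,0,0],[0,0,0]]]'
python3 -m handwheel '[[[3,6.5,0],[0,0,-0.07]],[[0,0,0],[0,0,0]]]'
python3 -m handwheel '[[[3,6.3,0],[0,0,-0.07]],[[0,0,0],[0,0,0]]]'
```

```text
time: 9.82
tool_pos: [528.4, 327.3, 229.2]
tcp_rot: [-3.14, -0.006, -0.301]
contact_force: [10.0, -3.4, -0.5]
grip_width: 13.4
time: 10.07
tool_pos: [530.2, 332.1, 229.2]
tcp_rot: [3.139, -0.004, -0.371]
contact_force: [3.5, -9.3, 2.5]
grip_width: 13.2
time: 10.32
tool_pos: [530.7, 332.1, 228.9]
tcp_rot: [3.124, -0.002, -0.443]
contact_force: [-7.9, -35.5, 12.2]
grip_width: 13.6
```

```bash
python3 -m handwheel '[[[0,0,0],[0,0,0]],[[0,0,0],[0,0,0]],[[0,0,0],[0,0,0]],[[0,0,50],[0,0,0]],[[0,0,40],[0,0,0]],[[0,0,10],[0,0,0]]]' 0.5
python3 -m handwheel '[[[0,-25,0],[0,0,0.17]],[[0,-25,0],[0,0,0.17]],[[0,-25,0],[0,0,0.17]],[[0,-25,0],[0,0,0.17]],[[0,-25,0],[0,0,0.17]],[[0,-25,0],[0,0,0.17]],[[0,-25,0],[0,0,0.17]],[[0,-25,0],[0,0,0.17]],[[0,-25,0],[0,0,0.17]],[[0,-25,0],[0,0,0.17]],[[0,-25,0],[0,0,0.17]],[[0,-25,0],[0,0,0.17]]]'
python3 - <<'E'
from h import *
for c in ['wrist','scene','side']:
    d=cap(c); save(d,c+'4.png'); 
    spots(d,c,['cradle','ejector_peg','yoyo_mid','swing_handle'],1); spots(d,c,['bottle0_mid','tray','press_cup','tin','tweezers'],3)
E
```

```text
time: 11.08
tool_pos: [531.9, 341.8, 331.5]
tcp_rot: [-3.137, -0.003, -0.438]
contact_force: [-0.5, 0.1, 0.8]
grip_width: 45.6
time: 12.58
tool_pos: [531.0, 40.5, 327.1]
tcp_rot: [-3.14, -0.0, 1.607]
contact_force: [-0.1, -0.2, -0.1]
grip_width: 46.0
wrist cradle 0.55 [601.  81.   5.] [364. 132.]
wrist ejector_peg 0.85 [653.  68.  44.] [405. 146.]
wrist yoyo_mid 0.71 [597.  85.  48.] [366. 132.]
wrist bottle0_mid 0.73 [661. -61.  29.] [397. 227.]
wrist tray 0.76 [ 531. -246.    5.] [311. 313.]
wrist press_cup 0.79 [771. -42.  24.] [467. 217.]
wrist tweezers 0.85 [767. 126.   8.] [481. 105.]
scene cradle 0.71 [623.  84.  10.] [339. 245.]
scene ejector_peg 0.65 [658.  72.  31.] [325. 243.]
scene yoyo_mid 0.64 [598.  82.  47.] [346. 230.]
scene swing_handle 0.96 [590. 331. 183.] [434. 239.]
scene bottle0_mid 0.76 [674. -60.  28.] [287. 221.]
scene bottle0_mid 0.6 [598. 333. 116.] [427. 264.]
scene tray 0.88 [ 533. -321.   11.] [270. 164.]
scene tray 0.48 [559. 424. 157.] [477. 265.]
scene press_cup 0.76 [771. -29.  25.] [265. 244.]
scene tin 0.8 [ 752. -168.   19.] [240. 216.]
scene tweezers 0.52 [766. 126.  11.] [307. 282.]
side cradle 0.73 [585.  94.   6.] [306. 267.]
side ejector_peg 0.69 [667.  65.  54.] [291. 237.]
side yoyo_mid 0.52 [584.  87.  48.] [308. 254.]
side swing_handle 0.9 [494. 338. 182.] [264. 281.]
side bottle0_mid 0.81 [663. -60.  33.] [320. 223.]
side tray 0.8 [ 526. -321.   12.] [404. 208.]
side press_cup 0.58 [769. -34.  29.] [289. 215.]
side tin 0.6 [ 748. -169.   25.] [321. 200.]
side tin 0.39 [497. 339. 184.] [263. 280.]
side tweezers 0.71 [772. 105.   4.] [257. 242.]
```

View pics/wrist4.png

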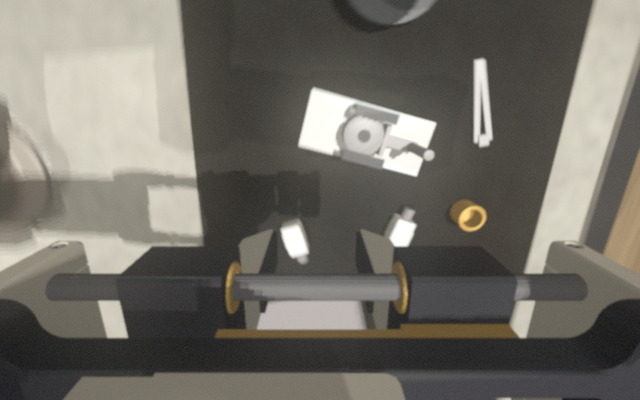

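View pics/scene4.png

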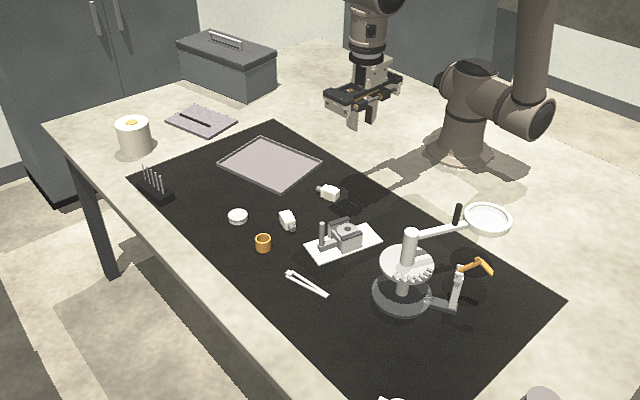

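```bash
cat > m.py <<'E'
from h import *
E
python3 - <<'E'
from h import *
d=cap('wrist')
for u,v,z in [(314,88,4),(437,124,4),(417,177,4),(299,150,4),(430,155,99),(363,135,46)]: print((u,v),onz(d,u,v,z).round(1))
x=d['img'][190:275,270:430,::-1]
cv2.imwrite('pics/b.png',cv2.resize(x,None,fx=5,fy=5,interpolation=cv2.INTER_CUBIC))
E
```

```text
(314, 88) [525.3 141.1   4. ]
(437, 124) [711.  96.   4.]
(417, 177) [691.7  13.7   4. ]
(299, 150) [504.8  50.5   4. ]
(430, 155) [670.4  64.1  99. ]
(363, 135) [594.8  80.5  46. ]
```

View pics/b.png

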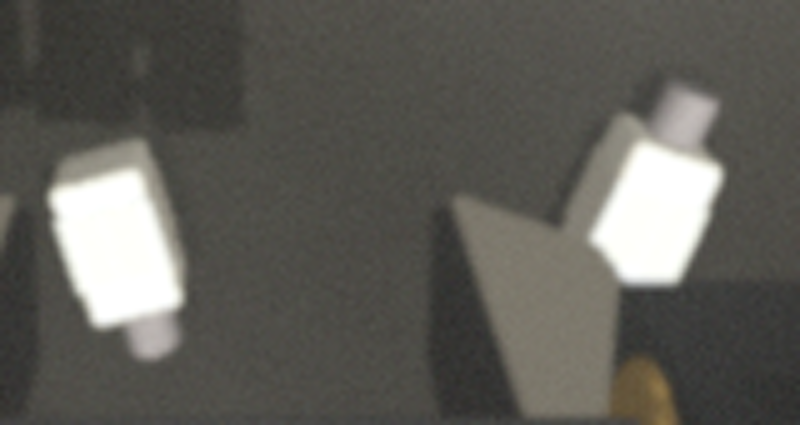

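Bottle A (right) has its cap pointing to the upper right. Bottle B (left) has its cap pointing down. The cradle axis is at about -12.4°. Next I'll pinch the ejector peg and pull it home.

```bash
python3 -m handwheel '[[[17.4,2.8,-15],[0,0,0.164]],[[17.4,2.8,-15],[0,0,0.164]],[[17.4,2.8,-15],[0,0,0.164]],[[17.4,2.8,-15],[0,0,0.164]],[[17.4,2.8,-15],[0,0,0.164]],[[17.4,2.8,-15],[0,0,0.164]],[[17.4,2.8,-15],[0,0,0.164]],[[17.4,2.8,-15],[0,0,0.164]],[[0,0,0],[0,0,0]],[[0,0,0],[0,0,0]]]'
python3 - <<'E'
from h import *
d=cap('wrist'); spots(d,'wrist',['ejector_peg','yoyo_mid'],1); save(d,'w5.png')
print(proj(d,(670.5,63,99)),proj(d,(596.5,79.5,46)))
E
```

```text
time: 15.38
tool_pos: [670.4, 63.3, 208.8]
tcp_rot: [3.142, 0.0, 2.91]
contact_force: [0.1, -1.0, 0.3]
grip_width: 45.9
wrist ejector_peg 0.89 [647.  69.  43.] [316. 161.]
wrist yoyo_mid 0.55 [592.  79.  49.] [313. 103.]
[315.28101988 200.07630358] [314.47073534 107.43229253]
```

View pics/w5.png

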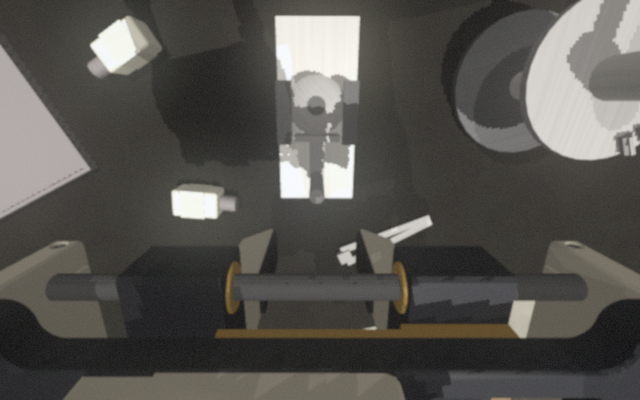

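```bash
python3 -m handwheel '[[[-1,2,-55],[0,0,0]],[[0,0,-50],[0,0,0]],[[0,0,-15],[0,0,0]],[[0,0,0],[0,0,0]]]'
python3 -m handwheel '[[[0,0,0],[0,0,0]],[[0,0,0],[0,0,0]],[[0,0,0],[0,0,0]],[[0,0,0],[0,0,0]]]' 1
python3 -m handwheel '[[[-9.8,2.1,0],[0,0,0]],[[-9.8,2.1,0],[0,0,0]],[[-9.8,2.1,0],[0,0,0]],[[-9.8,2.1,0],[0,0,0]],[[-7.8,1.7,0],[0,0,0]],[[0,0,0],[0,0,0]],[[0,0,0],[0,0,0]]]'
```

```text
time: 16.02
tool_pos: [669.8, 65.2, 88.8]
tcp_rot: [3.142, -0.0, 2.912]
contact_force: [-0.2, -0.3, 0.9]
grip_width: 46.3
time: 16.52
tool_pos: [669.7, 63.8, 89.2]
tcp_rot: [-3.139, 0.001, 2.913]
contact_force: [-1.4, -2.7, 3.3]
grip_width: 13.3
time: 17.4
tool_pos: [623.5, 74.9, 89.2]
tcp_rot: [-3.141, 0.002, 2.913]
contact_force: [2.3, -4.3, 4.7]
grip_width: 13.0
```

```bash
python3 -m handwheel '[[[-3,0.6,0],[0,0,0]],[[0,0,0],[0,0,0]]]'
python3 -m handwheel '[[[-3,0.6,0],[0,0,0]],[[0,0,0],[0,0,0]],[[0,0,0],[0,0,0]]]'
python3 - <<'E'
from h import *
a=cap('scene'); b=cap('side')
spots(a,'scene',['yoyo_mid'],1); spots(b,'side',['yoyo_mid'],1)
E
```

```text
time: 17.65
tool_pos: [620.9, 75.5, 89.2]
tcp_rot: [3.141, 0.003, 2.913]
contact_force: [3.5, -4.9, 2.9]
grip_width: 13.1
time: 18.02
tool_pos: [620.6, 75.6, 89.4]
tcp_rot: [3.141, 0.009, 2.912]
contact_force: [12.7, -6.1, -1.9]
grip_width: 12.9
scene yoyo_mid 0.67 [550. 111.  41.] [367. 229.]
side yoyo_mid 0.84 [540. 100.  50.] [317. 263.]
```

```bash
python3 -m handwheel '[[[12,-2.6,0],[0,0,0]],[[14,-3.1,0],[0,0,0]],[[14,-3.1,0],[0,0,0]],[[14,-3.1,0],[0,0,0]],[[0,0,0],[0,0,0]]]'
python3 -m handwheel '[[[0,0,0],[0,0,0]],[[0,0,0],[0,0,0]],[[0,0,0],[0,0,0]],[[0,0,50],[0,0,0]],[[0,0,50],[0,0,0]],[[-40,9,10],[0,0,0]],[[-40,9,0],[0,0,0]],[[-30,7,0],[0,0,0]],[[0,0,0],[0,0,0]]]' 0.2
python3 - <<'E'
from h import *
d=cap('wrist'); save(d,'w6.png'); spots(d,'wrist',['yoyo_mid'],1); print(proj(d,(547.6,90.2,46)))
E
```

```text
time: 18.85
tool_pos: [669.9, 63.9, 89.0]
tcp_rot: [-3.14, -0.003, 2.912]
contact_force: [-5.5, -5.3, 9.1]
grip_width: 13.4
time: 19.98
tool_pos: [558.9, 90.6, 198.7]
tcp_rot: [3.141, -0.001, 2.914]
contact_force: [-0.3, -0.9, 0.5]
grip_width: 73.5
wrist yoyo_mid 0.85 [547.  94.  50.] [316. 176.]
[312.63507676 175.91650493]
```

View pics/w6.png

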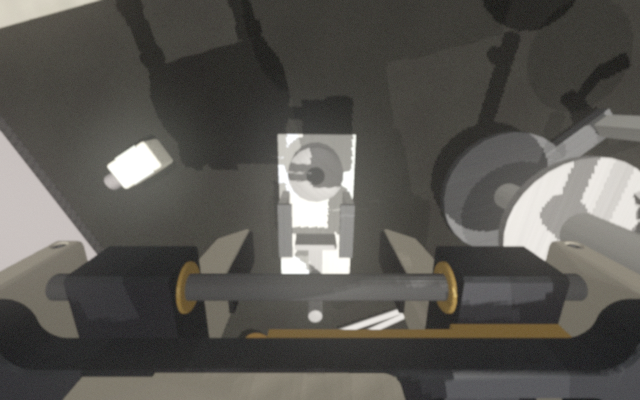

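```bash
python3 -m handwheel '[[[-11,1.5,-50],[0,0,0]],[[0,0,-50],[0,0,0]],[[0,0,-45],[0,0,0]],[[0,0,-23],[0,0,0]],[[0,0,0],[0,0,0]]]'
python3 -m handwheel '[[[0,0,0],[0,0,0]],[[0,0,0],[0,0,0]],[[0,0,0],[0,0,0]],[[0,0,0],[0,0,0]]]' 1
python3 -m handwheel '[[[0,0,30],[0,0,0]],[[0,0,50],[0,0,0]],[[0,0,0],[0,0,0]]]'
python3 - <<'E'
from h import *
a=cap('scene'); b=cap('side'); save(a,'s7.png')
for n,d in (('scene',a),('side',b)): spots(d,n,['yoyo_mid','tray'],1); spots(d,n,['bottle0_mid'],3)
E
```

```text
time: 20.7
tool_pos: [550.4, 90.9, 29.8]
tcp_rot: [-3.142, -0.0, 2.912]
contact_force: [0.2, -0.4, -0.2]
grip_width: 73.9
time: 21.2
tool_pos: [549.6, 91.2, 30.2]
tcp_rot: [3.142, -0.0, 2.913]
contact_force: [-0.5, 0.5, -0.3]
grip_width: 55.4
time: 21.58
tool_pos: [552.0, 91.4, 114.1]
tcp_rot: [3.139, 0.008, 2.913]
contact_force: [1.4, -0.4, -1.6]
grip_width: 55.6
scene yoyo_mid 0.73 [570.  96. 105.] [359. 211.]
scene tray 0.63 [ 532. -322.    9.] [270. 164.]
scene bottle0_mid 0.53 [673. -62.  30.] [287. 220.]
side yoyo_mid 0.76 [537. 102. 125.] [318. 242.]
side tray 0.67 [ 532. -316.    8.] [402. 209.]
side bottle0_mid 0.47 [ 532. -313.   12.] [401. 209.]
side bottle0_mid 0.23 [549. 433. 156.] [216. 301.]
```

View pics/s7.png

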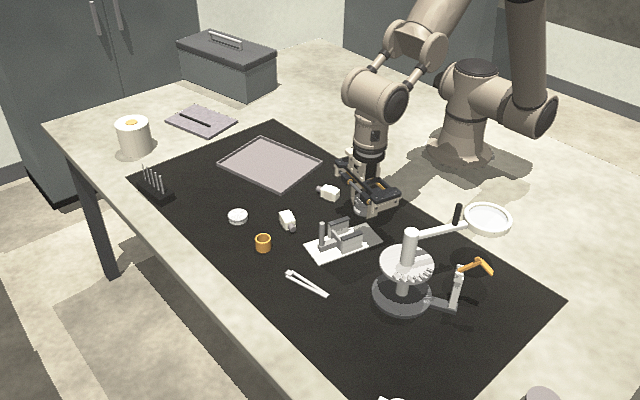

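Yo-yo lifted. I'll compute the tray corners from (274,136), (322,159), (281,192) and (217,163).

```bash
python3 - <<'E'
from h import *
d=cap('scene'); P=np.array([onz(d,u,v,13) for u,v in [(274,136),(322,159),(281,192),(217,163)]])
print(P.round(0), P.mean(0).round(0))
b=cap('side')
g=cv2.cvtColor(b['img'],cv2.COLOR_RGB2HSV)
s=b['img'][208,404]; m=(np.abs(b['img'].astype(int)-s).max(2)<18).astype(np.uint8)
n,l,st,_=cv2.connectedComponentsWithStats(m); k=l[208,404]; c=cv2.findContours((l==k).astype(np.uint8),0,2)[0][0]
q=cv2.approxPolyDP(c,6,True)[:,0]; print([onz(b,*p,8).round(0)[:2].tolist() for p in q])
E
```

```text
[[ 422. -443.   13.]
 [ 391. -236.   13.]
 [ 597. -185.   13.]
 [ 655. -428.   13.]] [ 516. -323.   13.]
[[603.0, -206.0], [411.0, -245.0], [444.0, -383.0], [512.0, -458.0], [649.0, -427.0]]
```

```bash
python3 -m handwheel '[[[-5.7,-48.2,10],[0,0,0]],[[-5.7,-48.2,0],[0,0,0]],[[-5.7,-48.2,0],[0,0,0]],[[-5.7,-48.2,0],[0,0,0]],[[-5.7,-48.2,0],[0,0,0]],[[-5.7,-48.2,0],[0,0,0]],[[-5.7,-48.2,0],[0,0,0]],[[-5.7,-48.2,0],[0,0,0]],[[-5.7,-48.2,0],[0,0,0]],[[-5.7,-48.2,0],[0,0,0]],[[0,0,0],[0,0,0]]]'
python3 - <<'E'
from h import *
d=cap('wrist'); save(d,'w8.png'); spots(d,'wrist',['yoyo_mid','tray'],1); 
t=np.array([526,-327,0]); ex=np.array([.972,.235,0]); ey=np.array([-.235,.972,0])
im=d['img'][:,:,::-1].copy()
for sx in (-104,104):
  for sy in (-129,129):
    P=t+ex*sx+ey*sy+[0,0,13]; q=proj(d,P); print(sx,sy,P.round(0),q.round(0)); cv2.circle(im,tuple(int(i) for i in np.clip(q,-9,999)),4,(0,0,255),-1)
cv2.imwrite('pics/w8.png',im)
E
```

```text
time: 23.45
tool_pos: [491.6, -394.2, 119.8]
tcp_rot: [-3.141, 0.0, 2.909]
contact_force: [0.6, 1.2, -1.5]
grip_width: 55.2
wrist yoyo_mid 0.98 [ 476. -392.  141.] [311. 262.]
wrist tray 0.77 [ 481. -285.    3.] [437. 158.]
-104 -129 [ 455. -477.   13.] [210. 182.]
-104 129 [ 395. -226.   13.] [512.  26.]
104 -129 [ 657. -428.   13.] [321. 358.]
104 129 [ 597. -177.   13.] [576. 256.]
```

View pics/w8.png

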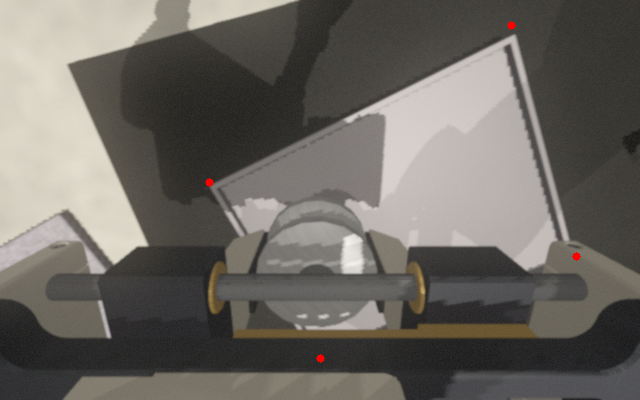

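The true tray corners are at (213,186) and (513,37), with the right wall running to (565,240).

```bash
python3 - <<'E'
from h import *
d=cap('wrist')
a=onz(d,213,186,13)[:2]; b=onz(d,513,37,13)[:2]; c=onz(d,567,241,13)[:2]
ey=(b-a)/np.linalg.norm(b-a); ex=np.array([ey[1],-ey[0]]); print(a,b,np.linalg.norm(b-a),ex,ey, (c-b)/np.linalg.norm(c-b))
t=(a+b)/2+104*ex; print('centre',t)
p=np.array(get_obs()['tool_pos'][:2])-t; print('tool in tray',p@ex,p@ey)
print('want', t-45*ex-55*ey)
o=get_obs(); print(np.round(o['joint_positions'],2))
E
```

```text
[ 460.07579232 -470.57161247] [ 402.29415469 -220.99409731] 256.17894862549144 [0.97423116 0.22555186] [-0.22555186  0.97423116] [0.97426314 0.2254137 ]
centre [ 532.5050145  -322.32546174]
tool in tray -53.918168275876766 -56.489209069000665
want [ 501.06996429 -386.0580093 ]
[-0.79  0.65  1.39  0.    1.11 -2.13]
```

```bash
python3 -m handwheel '[[[6,2,-40],[0,0,0]],[[0,0,-30],[0,0,0]],[[0,0,-12],[0,0,0]],[[0,0,-6],[0,0,0]],[[0,0,0],[0,0,0]]]'
python3 -m handwheel '[[[0,0,-1],[0,0,0]],[[0,0,0],[0,0,0]]]'
```

```text
time: 24.28
tool_pos: [499.1, -388.8, 33.0]
tcp_rot: [-3.141, 0.001, 2.913]
contact_force: [-0.1, 0.4, -0.7]
grip_width: 55.6
time: 24.52
tool_pos: [498.8, -389.1, 32.1]
tcp_rot: [-3.141, 0.001, 2.913]
contact_force: [0.5, 0.2, -0.4]
grip_width: 55.4
```

```bash
python3 -m handwheel '[[[0,0,-1.5],[0,0,0]],[[0,0,0],[0,0,0]]]'
python3 -m handwheel '[[[0,0,0],[0,0,0]],[[0,0,0],[0,0,0]],[[0,0,50],[0,0,0]],[[0,0,50],[0,0,0]],[[0,0,50],[0,0,0]],[[10,50,20],[0,0,-0.16]],[[10,50,0],[0,0,-0.16]],[[10,50,0],[0,0,-0.16]],[[10,50,0],[0,0,-0.16]],[[10,50,0],[0,0,-0.16]],[[0,30,0],[0,0,-0.16]],[[0,0,0],[0,0,-0.16]]]' 0.25
python3 -m handwheel '[[[0,0,40],[0,0,-0.11]],[[0,0,0],[0,0,0]],[[0,0,0],[0,0,0]]]' 
python3 - <<'E'
from h import *
a=cap('scene'); b=cap('side'); d=cap('wrist')
for n,k in (('scene',a),('side',b),('wrist',d)): spots(k,n,['yoyo_mid'],1); spots(k,n,['bottle0_mid'],3,.1)
save(a,'s9.png'); 
w1=cv2.resize(d['img'][:,:,::-1],(480,300)); cv2.imwrite('pics/w9.png',d['img'][:,:,::-1])
s=cv2.resize(a['img'][110:260,210:390,::-1],(480,400)); cv2.imwrite('pics/j9.png',np.vstack([w1,s])[:600] if 0 else np.vstack([cv2.resize(d['img'][:320,:,::-1],(640,320)),cv2.resize(a['img'][125:242,220:398,::-1],(426,280)) if 0 else cv2.copyMakeBorder(cv2.resize(a['img'][125:242,220:398,::-1],(426,280)),0,0,0,214,0)]))
E
```

```text
time: 24.78
tool_pos: [498.7, -389.0, 30.1]
tcp_rot: [-3.141, 0.001, 2.913]
contact_force: [-0.3, -0.8, 0.3]
grip_width: 55.2
time: 26.28
tool_pos: [548.6, -106.2, 200.0]
tcp_rot: [3.142, -0.001, 1.791]
contact_force: [1.8, 0.3, -0.5]
grip_width: 68.9
time: 26.65
tool_pos: [548.3, -108.7, 239.5]
tcp_rot: [-3.141, -0.0, 1.684]
contact_force: [0.3, -0.2, -0.5]
grip_width: 68.7
scene yoyo_mid 0.6 [ 504. -375.   40.] [266. 146.]
scene bottle0_mid 0.56 [673. -61.  28.] [287. 220.]
side yoyo_mid 0.64 [593.  82.   5.] [307. 264.]
side bottle0_mid 0.78 [661. -63.  29.] [321. 224.]
side bottle0_mid 0.32 [ 747. -167.   24.] [321. 201.]
wrist yoyo_mid 0.48 [ 486. -360.   16.] [255. 334.]
wrist bottle0_mid 0.66 [664. -69.  30.] [420. 152.]
```

View pics/j9.png

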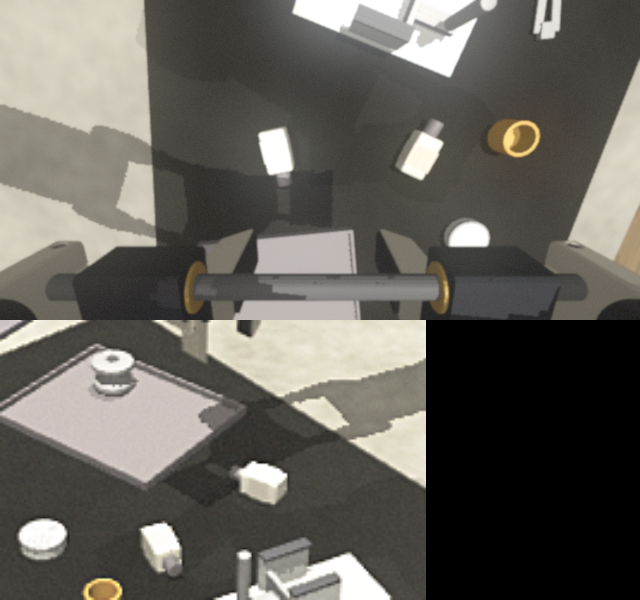

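The yo-yo lies flat in the tray. Bottle A is at (420,153) with its cap up-right at (432,128), and bottle B is at (277,148) with its cap down at (285,180). I'll fit their top faces numerically.

```bash
cat > bot.py <<'E'
from h import *
def fit(seeds,ths=(205,225),z=33):
    d=cap('wrist'); g=cv2.cvtColor(d['img'],cv2.COLOR_RGB2GRAY)
    for th in ths:
        n,l,st,_=cv2.connectedComponentsWithStats((g>th).astype(np.uint8))
        for nm,(u,v) in seeds.items():
            k=l[v,u]
            if k==0: print(nm,th,'seed',g[v,u]); continue
            c=cv2.findContours((l==k).astype(np.uint8),0,1)[0][0][:,0]
            P=np.array([onz(d,x,y,z)[:2] for x,y in c],np.float32)
            (cx,cy),(w_,h_),an=cv2.minAreaRect(P)
            if w_<h_: an+=90; w_,h_=h_,w_
            print(nm,th,'c',round(cx,1),round(cy,1),'size',round(w_,1),round(h_,1),'ang',round(an,1))
    return d
E
python3 - <<'E'
from bot import *
d=fit({'A':(420,156),'B':(277,150)})
for u,v in [(432,128),(285,180)]: print(onz(d,u,v,18).round(0))
E
```

```text
A 205 c 666.1 -73.5 size 48.3 30.8 ang 71.7
B 205 c 498.5 -87.6 size 49.8 31.1 ang 107.5
A 225 c 666.0 -73.4 size 47.3 29.3 ang 71.7
B 225 c 498.5 -87.4 size 48.4 30.2 ang 107.5
[677. -42.  18.]
[ 512. -124.   18.]
```

```bash
python3 -m handwheel '[[[17.3,12.1,0],[0,0,-0.108]],[[17.3,12.1,0],[0,0,-0.108]],[[17.3,12.1,0],[0,0,-0.108]],[[17.3,12.1,0],[0,0,-0.109]],[[17.3,12.1,0],[-0.145,0.048,0]],[[17.3,12.1,0],[-0.145,0.048,0]],[[17.3,12.1,0],[-0.145,0.048,0]],[[17.3,12.1,0],[-0.145,0.048,0]],[[0,0,0],[0,0,0]],[[0,0,0],[0,0,0]],[[0,0,0],[0,0,0]]]' 0.43
python3 - <<'E'
from h import *
from scipy.spatial.transform import Rotation as R
o=get_obs(); M=R.from_euler('xyz',o['tcp_rot']).as_matrix(); print(M.round(3), np.round(o['joint_positions'],2), o['tool_pos'])
b=cap('side'); a=cap('scene')
for n,k in (('scene',a),('side',b)): spots(k,n,['bottle0_mid'],2,.1)
E
```

```text
time: 28.52
tool_pos: [686.8, -13.5, 241.7]
tcp_rot: [3.138, 0.609, 1.246]
contact_force: [-1.0, 0.1, 0.8]
grip_width: 52.3
[[ 0.262  0.948 -0.179]
 [ 0.777 -0.317 -0.543]
 [-0.572  0.003 -0.82 ]] [ 0.1   0.84  0.82 -0.56  1.73  0.4 ] [686.77258559 -13.50411658 241.70849366]
scene bottle0_mid 0.52 [674. -62.  30.] [287. 220.]
side bottle0_mid 0.79 [660. -61.  30.] [321. 224.]
```

```bash
python3 -m handwheel '[[[0,0,-45],[0,0,0]],[[0,0,-45],[0,0,0]],[[0,1,-40],[0,0,0]],[[-6,-18,-27.5],[0,0,0]],[[-6,-18,-27.5],[0,0,0]],[[-6,-18,-27],[0,0,0]],[[0,0,0],[0,0,0]],[[0,0,0],[0,0,0]]]'
python3 - <<'E'
from h import *
print(get_obs()['tool_pos'],np.round(get_obs()['contact_force'],1)); d=cap('wrist'); save(d,'w10.png')
E
```

```text
time: 29.72
tool_pos: [669.1, -65.3, 28.4]
tcp_rot: [3.14, 0.611, 1.248]
contact_force: [-0.0, -0.7, -0.3]
grip_width: 52.1
[669.10082073 -65.327317    28.38601377] [-0.  -0.7 -0.3]
```

View pics/w10.png

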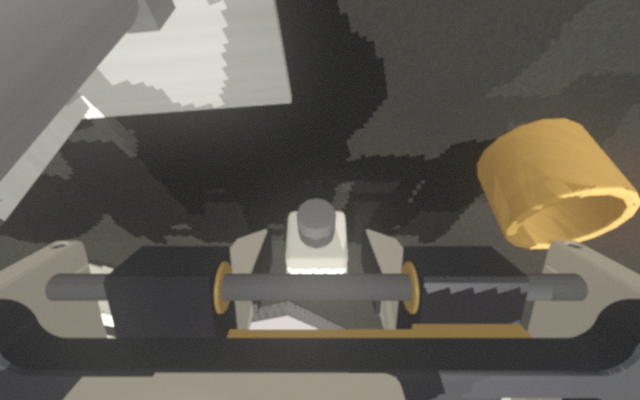

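Bottle A is centred between the fingers. Gripping, lifting and turning it upright.

```bash
python3 -m handwheel '[[[0,0,0],[0,0,0]],[[0,0,0],[0,0,0]],[[0,0,0],[0,0,0]],[[0,0,40],[0,0,0]],[[0,0,50],[0,0,0]],[[0,0,42],[0,0,0]]]' 1
python3 -m handwheel '[[[-11.1,-19.4,0],[0.149,-0.0493,0]],[[-11.1,-19.4,0],[0.149,-0.0493,0]],[[-11.1,-19.4,0],[0.149,-0.0493,0]],[[-11.1,-19.4,0],[0.149,-0.0493,0]],[[-11.1,-19.4,0],[0.149,-0.0493,0]],[[-11.1,-19.4,0],[0.149,-0.0493,0]],[[-11.1,-19.4,0],[0.149,-0.0493,0]],[[-11.1,-19.4,0],[0.149,-0.0493,0]],[[-11.1,-19.4,0],[0.149,-0.0493,0]],[[-11.1,-19.4,0],[0.149,-0.0493,0]],[[0,0,0],[0.05,-0.0165,0]],[[0,0,0],[0.031,-0.0103,0]]]'
cat > ori.py <<'E'
from h import *
from scipy.spatial.transform import Rotation as R
o=get_obs(); M=R.from_euler('xyz',o['tcp_rot']).as_matrix(); print('a',M[:,2].round(3),'y',M[:,1].round(3), 'q',np.round(o['joint_positions'],2),'p', np.round(o['tool_pos'],1),'w',o['grip_width'],'F',np.round(o['contact_force'],1))
E
python3 ori.py; python3 -m handwheel '[[[0,0,0],[0,0,0]],[[0,0,0],[0,0,0]]]'; python3 ori.py
```

```text
time: 30.52
tool_pos: [669.1, -64.9, 161.6]
tcp_rot: [3.14, 0.611, 1.249]
contact_force: [0.2, -0.1, -1.2]
grip_width: 29.6
time: 32.02
tool_pos: [558.1, -258.8, 159.5]
tcp_rot: [-3.138, -1.045, 1.247]
contact_force: [-0.0, -0.8, -0.6]
grip_width: 29.8
a [ 0.271  0.821 -0.502] y [ 0.949 -0.315 -0.002] q [-0.92  0.88  1.24  0.81  1.73 -0.78] p [ 558.1 -258.8  159.5] w 29.75559910333625 F [-0.  -0.8 -0.6]
time: 32.28
tool_pos: [558.6, -258.0, 160.6]
tcp_rot: [-3.142, -1.042, 1.252]
contact_force: [-0.3, -0.6, -0.4]
grip_width: 29.9
a [ 0.27   0.82  -0.504] y [ 0.95  -0.313 -0.   ] q [-0.92  0.88  1.24  0.81  1.73 -0.78] p [ 558.6 -258.   160.6] w 29.886656537450996 F [-0.3 -0.6 -0.4]
```

```bash
python3 -m handwheel '[[[0,0,-40],[-0.081,0.027,0]],[[0,0,-40],[0,0,0]],[[0,0,-30],[0,0,0]],[[0,0,-7],[0,0,0]],[[0,0,0],[0,0,0]],[[0,0,0],[0,0,0]]]'; python3 ori.py
python3 -m handwheel '[[[0,0,-2],[0,0,0]],[[0,0,0],[0,0,0]]]';python3 -m handwheel '[[[0,0,-2],[0,0,0]],[[0,0,0],[0,0,0]]]'
```

```text
time: 33.02
tool_pos: [558.7, -259.4, 44.2]
tcp_rot: [3.14, -0.957, 1.252]
contact_force: [-0.3, -0.8, -0.8]
grip_width: 30.2
a [ 0.258  0.776 -0.576] y [ 0.949 -0.315  0.001] q [-0.9   1.    1.28  0.75  1.54 -0.89] p [ 558.7 -259.4   44.2] w 30.15276552261588 F [-0.3 -0.8 -0.8]
time: 33.28
tool_pos: [558.5, -259.5, 42.1]
tcp_rot: [3.14, -0.958, 1.251]
contact_force: [0.0, -1.3, 5.3]
grip_width: 29.8
time: 33.52
tool_pos: [558.5, -259.6, 42.1]
tcp_rot: [3.139, -0.961, 1.253]
contact_force: [-3.2, -3.4, 14.5]
grip_width: 29.9
```

```bash
python3 -m handwheel '[[[0,0,1.5],[0,0,0]],[[0,0,0],[0,0,0]]]'; python3 -m handwheel '[[[0,0,0],[0,0,0]],[[0,0,0],[0,0,0]],[[0,0,0],[0,0,0]],[[-10.3,-31,23],[0,0,0]],[[-10.3,-31,23],[0,0,0]],[[0,0,40],[0,0,0]],[[0,0,40],[0,0,0]],[[0,0,0],[0,0,0]]]' 0.45
python3 - <<'E'
from h import *
for n in ('scene','side'):
    d=cap(n); spots(d,n,['bottle0_mid'],4,.1)
    for z in (72,4): print(n,proj(d,(561.6,-249,z)).round(0))
    save(d,n+'11.png')
E
python3 ori.py
```

```text
time: 33.78
tool_pos: [558.5, -259.5, 42.1]
tcp_rot: [3.14, -0.959, 1.251]
contact_force: [-1.4, -2.3, 7.8]
grip_width: 29.6
time: 34.78
tool_pos: [538.1, -321.9, 169.4]
tcp_rot: [3.135, -0.955, 1.256]
contact_force: [0.3, 0.3, -0.4]
grip_width: 50.8
scene bottle0_mid 0.57 [ 570. -241.   45.] [276. 171.]
scene [276. 161.]
scene [277. 180.]
side bottle0_mid 0.67 [ 555. -239.   44.] [383. 208.]
side [384. 198.]
side [382. 216.]
a [ 0.256  0.778 -0.574] y [ 0.949 -0.315 -0.003] q [-0.98  0.89  1.13  0.72  1.78 -0.76] p [ 537.1 -320.5  165.1] w 50.88422081419799 F [ 0.8 -0.4  0.4]
```

```bash
python3 -m handwheel '[[[2,35,12],[-0.152,0.0505,0]],[[2,35,12],[-0.152,0.0505,0]],[[2,35,12],[-0.152,0.0505,0]],[[2,35,12],[-0.152,0.0505,0]],[[2,35,12],[-0.152,0.0505,0]],[[2,35,12],[-0.152,0.0505,0]],[[0,0,0],[0,0,0.15]],[[0,0,0],[0,0,0.15]],[[0,0,0],[0,0,0.15]],[[0,0,0],[0,0,0]]]' 
python3 - <<'E'
import ori
from bot import *
d=cap('wrist'); spots(d,'wrist',['bottle0_mid','swing_handle'],3,.1); print(proj(d,(498.5,-87.5,33)))
u,v=proj(d,(498.5,-87.5,33)).astype(int)
fit({'B':(u,v)},(190,205,225))
save(d,'w12.png')
E
```

```text
time: 36.22
tool_pos: [549.1, -110.7, 237.1]
tcp_rot: [-3.138, 0.001, 1.698]
contact_force: [0.1, 0.1, -0.9]
grip_width: 50.6
a [-0.003 -0.002 -1.   ] y [ 0.992  0.127 -0.003] q [-0.33  0.42  1.44 -0.    1.28 -0.46] p [ 549.1 -110.7  237.1] w 50.55634864644053 F [ 0.1  0.1 -0.9]
wrist bottle0_mid 0.71 [ 560. -235.   25.] [313. 265.]
wrist bottle0_mid 0.62 [ 557. -238.    4.] [310. 259.]
[275.04436332 149.19660997]
B 190 seed 82
B 205 seed 82
B 225 seed 82
```

```bash
python3 - <<'E'
from h import *
d=cap('wrist'); g=cv2.cvtColor(d['img'],cv2.COLOR_RGB2GRAY)
n,l,st,c=cv2.connectedComponentsWithStats((g>185).astype(np.uint8))
for k in range(1,n):
    if 80<st[k,4]<4000: print(st[k],c[k].round(0),onz(d,*c[k],33).round(0))
cv2.imwrite('pics/w12.png',cv2.resize(d['img'][:290,120:520,::-1],(800,580)))
E
```

```text
[ 294    0  117   29 1828] [347.   9.] [558.  60.  33.]
[ 393    0   86   76 3445] [437.  35.] [653.  49.  33.]
[483   0  16   9 109] [490.   3.] [698.  83.  33.]
[536   0  27  39 649] [550.  19.] [761.  77.  33.]
[504 121  36  35 403] [518. 138.] [769. -41.  33.]
[ 233  133   31   44 1166] [248. 154.] [469. -98.  33.]
[ 116  158   36   63 1541] [136. 189.] [ 340. -156.   33.]
[448 222  40  25 822] [468. 235.] [ 746. -164.   33.]
[ 273  231   75   41 2071] [310. 249.] [ 554. -208.   33.]
[100 302  18  35 379] [108. 319.] [ 292. -349.   33.]
[ 254  302   98   26 2088] [307. 315.] [ 561. -307.   33.]
```

View pics/w12.png

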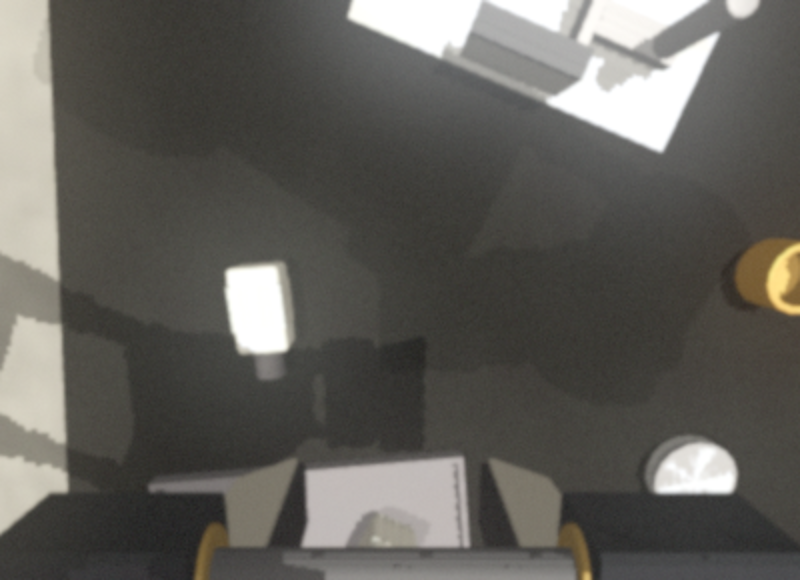

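Picture 16, the last I may view: bottle B was knocked to about (469,-98), with its cap down at about pixel (254,183). From here on all checks are numeric.

```bash
python3 - <<'E'
from bot import *
d=fit({'B':(248,154)},(200,215,230))
print(onz(d,254.5,183,18))
E
```

```text
B 200 c 468.7 -98.7 size 49.7 31.3 ang 101.3
B 215 c 468.6 -98.6 size 48.8 30.7 ang 101.8
B 230 c 468.8 -98.6 size 48.1 30.0 ang 101.4
[ 475.81521491 -135.29989404   18.        ]
```

```bash
python3 -m handwheel '[[[-11.2,-8.75,-14.5],[0,0,0.073]],[[-11.2,-8.75,-14.5],[0.154,0.0313,0]],[[-11.2,-8.75,-14.5],[0.154,0.0313,0]],[[-11.2,-8.75,-14.5],[0.154,0.0313,0]],[[-11.2,-8.75,-14.5],[0.154,0.0313,0]],[[-11.2,-8.75,-14.5],[0.154,0.0313,0]],[[0,0,0],[0,0,0]],[[0,0,0],[0,0,0]],[[0,0,0],[0,0,0]]]' 0.43
python3 - <<'E'
import ori
from bot import *
d=cap('wrist'); b=cap('scene'); s=cap('side'); P=(468.7,-98.7,33)
spots(d,'wrist',['bottle0_mid'],2,.1); spots(b,'scene',['bottle0_mid'],3,.1); spots(s,'side',['bottle0_mid'],3,.1)
for q in (d,b,s):
    u,v=proj(q,P).astype(int); print(u,v, q['img'][v-1:v+2,u-1:u+2].mean((0,1)) if 0<v<399 and 0<u<639 else '')
E
```

```text
time: 37.65
tool_pos: [482.9, -162.7, 152.8]
tcp_rot: [3.139, -0.779, 1.776]
contact_force: [-0.1, -0.0, 0.8]
grip_width: 52.5
a [-0.141  0.689 -0.711] y [0.979 0.202 0.002] q [-0.73  0.73  1.39  0.44  1.68 -1.04] p [ 482.9 -162.7  152.8] w 52.47063456935418 F [-0.1 -0.   0.8]
scene bottle0_mid 0.52 [478. -93.  27.] [333. 187.]
scene bottle0_mid 0.47 [ 568. -239.   45.] [277. 171.]
side bottle0_mid 0.77 [ 557. -237.   43.] [382. 208.]
side bottle0_mid 0.33 [659.  71.  46.] [292. 241.]
314 229 [248.33333333 242.55555556 227.11111111]
334 182 [254.33333333 253.88888889 249.11111111]
380 243 [222.44444444 215.88888889 196.55555556]
```

Bottle B is confirmed in place by all three cameras. Approach, grip and lift.

```bash
python3 -m handwheel '[[[0,0,-40],[0,0,0]],[[0,0,-28],[0,0,0]],[[-4,18.5,-19],[0,0,0]],[[-4,18.5,-19],[0,0,0]],[[-4,18,-18.5],[0,0,0]],[[0,0,0],[0,0,0]],[[0,0,0],[0,0,0]]]'; python3 ori.py
python3 -m handwheel '[[[0,0,0],[0,0,0]],[[0,0,0],[0,0,0]],[[0,0,0],[0,0,0]],[[0,0,40],[0,0,0]],[[0,0,50],[0,0,0]],[[0,0,40],[0,0,0]]]' 1; python3 ori.py
```

```text
time: 38.83
tool_pos: [470.6, -109.1, 27.2]
tcp_rot: [3.141, -0.782, 1.773]
contact_force: [-1.0, -0.0, -0.6]
grip_width: 52.7
a [-0.141  0.69  -0.709] y [0.98  0.201 0.   ] q [-0.68  0.86  1.57  0.48  1.39 -1.13] p [ 470.6 -109.1   27.2] w 52.72961304664733 F [-1.  -0.  -0.6]
time: 39.58
tool_pos: [470.2, -108.6, 158.5]
tcp_rot: [3.141, -0.782, 1.773]
contact_force: [0.5, -0.1, -1.4]
grip_width: 30.0
a [-0.141  0.691 -0.709] y [0.98 0.2  0.  ] q [-0.68  0.66  1.52  0.47  1.61 -1.02] p [ 470.2 -108.6  158.5] w 30.026057508006822 F [ 0.5 -0.1 -1.4]
```

```bash
python3 -m handwheel '[[[-0.4,-14,0],[-0.154,-0.0313,0]],[[-0.4,-14,0],[-0.154,-0.0313,0]],[[-0.4,-14,0],[-0.154,-0.0313,0]],[[-0.4,-14,0],[-0.154,-0.0313,0]],[[-0.4,-14,0],[-0.154,-0.0313,0]],[[-0.4,-14,0],[-0.154,-0.0313,0]],[[-0.4,-14,0],[-0.154,-0.0313,0]],[[-0.4,-14,0],[-0.154,-0.0313,0]],[[-0.4,-14,0],[-0.154,-0.0313,0]],[[-0.4,-14,0],[-0.154,-0.0313,0]],[[0,0,0],[0,0,0]],[[0,0,0],[0,0,0]]]'; python3 ori.py
```

```text
time: 41.08
tool_pos: [477.8, -242.7, 183.1]
tcp_rot: [-3.115, 0.712, 1.773]
contact_force: [-0.4, -0.1, -0.1]
grip_width: 30.0
a [ 0.105 -0.645 -0.757] y [ 0.983  0.183 -0.02 ] q [-0.29  0.38  1.91 -1.    0.78  0.24] p [ 477.8 -242.7  183.1] w 30.03199387818541 F [-0.4 -0.1 -0.1]
```

```bash
python3 -m handwheel '[[[0,0,0],[0,0,0.13]],[[0,0,0],[0,0,0.13]],[[0,0,0],[0,0,0.13]],[[0,0,0],[0,0,0.13]],[[0,0,0],[0,0,0]],[[0,0,0],[0,0,0]]]'; python3 ori.py; python3 - <<'E'
from scipy.spatial.transform import Rotation as R
import numpy as np
from h import get_obs
M=R.from_euler('xyz',get_obs()['tcp_rot'])
y=M.as_matrix()[:,1]; y[2]=0; y/=np.linalg.norm(y); h=np.array([y[1],-y[0],0]) # heading: perpendicular
s=np.sqrt(.5); a=s*h-s*np.array([0,0,1]); X=np.cross(y,a)
T=np.c_[X,y,a]; print('target a',a,'rotvec',(R.from_matrix(T)*M.inv()).as_rotvec())
E
```

```text
time: 41.82
tool_pos: [482.5, -243.0, 196.5]
tcp_rot: [-3.112, 0.686, 2.287]
contact_force: [0.1, 0.2, -0.2]
grip_width: 29.8
a [ 0.393 -0.497 -0.773] y [ 0.766  0.642 -0.023] q [-0.46  0.24  2.07 -0.96  0.34 -0.32] p [ 482.5 -243.   196.5] w 29.832240087758855 F [ 0.1  0.2 -0.2]
target a [ 0.45408875 -0.54203635 -0.70710678] rotvec [-0.06147317 -0.08112903  0.00112779]
```

```bash
python3 -m handwheel '[[[0,0,0],[0.135,0.107,0]],[[0,0,0],[0.135,0.107,0]],[[0,0,0],[0.135,0.107,0]],[[0,0,0],[0.135,0.107,0]],[[0,0,0],[0,0,-0.179]],[[0,0,0],[0,0,-0.179]],[[0,0,0],[0,0,-0.179]],[[0,0,0],[0,0,-0.179]],[[0,0,0],[0,0,-0.179]],[[0,0,0],[0,0,-0.179]],[[0,0,0],[0,0,-0.179]]]'
python3 -m handwheel '[[[0,0,0],[0,0,-0.179]],[[0,0,0],[0,0,-0.179]],[[0,0,0],[0,0,-0.179]],[[0,0,0],[0,0,-0.179]],[[0,0,0],[0,0,-0.179]],[[0,0,0],[0,0,-0.179]],[[0,0,0],[0,0,-0.179]],[[0,0,0],[0,0,-0.179]],[[0,0,0],[0,0,-0.179]],[[0,0,0],[0,0,-0.179]],[[0,0,0],[0,0,-0.179]],[[0,0,0],[0,0,-0.179]]]'
python3 -m handwheel '[[[0,0,0],[0,0,-0.179]],[[0,0,0],[0,0,-0.179]],[[0,0,0],[0,0,-0.179]],[[0,0,0],[0,0,-0.179]],[[0,0,0],[0,0,0]],[[0,0,0],[0,0,0]]]'
python3 ori.py
```

```text
time: 43.2
tool_pos: [477.1, -253.0, 196.2]
tcp_rot: [-3.095, 0.152, 1.01]
contact_force: [-0.2, 0.7, -0.4]
grip_width: 29.9
time: 44.7
tool_pos: [477.0, -253.2, 196.1]
tcp_rot: [-3.098, 0.153, -1.138]
contact_force: [-0.8, 0.2, -0.7]
grip_width: 29.5
time: 45.45
tool_pos: [477.0, -253.4, 196.4]
tcp_rot: [-3.097, 0.151, -1.844]
contact_force: [0.8, -0.6, 0.1]
grip_width: 29.8
a [ 0.084  0.133 -0.988] y [-0.96   0.276 -0.044] q [-0.72  0.42  1.57  0.17  1.18  2.63] p [ 477.  -253.4  196.4] w 29.7790250772178 F [ 0.8 -0.6  0.1]
```

```bash
cat > tgt.py <<'E'
from scipy.spatial.transform import Rotation as R
import numpy as np
from h import get_obs
o=get_obs(); M=R.from_euler('xyz',o['tcp_rot'])
y=M.as_matrix()[:,1].copy(); y[2]=0; y/=np.linalg.norm(y); h=np.array([y[1],-y[0],0])
s=np.sqrt(.5); a=s*h-s*np.array([0,0,1]); T=np.c_[np.cross(y,a),y,a]
print('target a',a.round(3),'rotvec',(R.from_matrix(T)*M.inv()).as_rotvec().round(4))
print('shift xy to place',(np.array([468.1,-257.1])-9.1*h[:2]-np.array(o['tool_pos'])[:2]).round(1))
E
python3 tgt.py
```

```text
target a [ 0.195  0.68  -0.707] rotvec [ 0.621  -0.1339  0.0141]
shift xy to place [-11.4 -12.4]
```

```bash
python3 -m handwheel '[[[-2.8,-3.1,0],[0.155,-0.0335,0.0035]],[[-2.8,-3.1,0],[0.155,-0.0335,0.0035]],[[-2.8,-3.1,0],[0.155,-0.0335,0.0035]],[[-2.8,-3.1,0],[0.155,-0.0335,0.0035]],[[0,0,0],[0,0,0]],[[0,0,0],[0,0,0]],[[0,0,0],[0,0,0]]]'; python3 ori.py; python3 tgt.py
```

```text
time: 46.32
tool_pos: [466.1, -265.2, 197.5]
tcp_rot: [-3.141, 0.782, -1.852]
contact_force: [0.4, -1.3, 0.2]
grip_width: 29.9
a [ 0.196  0.677 -0.71 ] y [-0.961  0.278 -0.   ] q [-0.97  0.64  1.43  0.57  1.63  2.32] p [ 466.1 -265.2  197.5] w 29.870521690343068 F [ 0.4 -1.3  0.2]
target a [ 0.196  0.679 -0.707] rotvec [ 0.0038 -0.0006  0.    ]
shift xy to place [-0.5 -0.6]
```

```bash
python3 -m handwheel '[[[0,0,-50],[0,0,0]],[[0,0,-50],[0,0,0]],[[0,0,-40],[0,0,0]],[[0,0,-10],[0,0,0]],[[0,0,0],[0,0,0]],[[0,0,0],[0,0,0]]]'
python3 -m handwheel '[[[0,0,-3],[0,0,0]],[[0,0,0],[0,0,0]]]';python3 -m handwheel '[[[0,0,-2],[0,0,0]],[[0,0,0],[0,0,0]]]'; python3 ori.py
```

```text
time: 47.08
tool_pos: [466.3, -266.6, 48.3]
tcp_rot: [-3.14, 0.782, -1.853]
contact_force: [-0.4, 0.2, -1.1]
grip_width: 29.8
time: 47.32
tool_pos: [465.6, -266.2, 44.0]
tcp_rot: [3.141, 0.784, -1.855]
contact_force: [-0.4, -1.3, -0.7]
grip_width: 30.0
time: 47.58
tool_pos: [465.6, -266.1, 41.6]
tcp_rot: [3.14, 0.784, -1.856]
contact_force: [-0.1, -0.0, 0.0]
grip_width: 29.8
a [ 0.197  0.678 -0.708] y [-0.96   0.28   0.001] q [-0.98  0.86  1.51  0.59  1.38  2.15] p [ 465.6 -266.1   41.6] w 29.807644660243717 F [-0.1 -0.   0. ]
```

```bash
python3 -m handwheel '[[[0,0,-1.5],[0,0,0]],[[0,0,0],[0,0,0]]]';python3 -m handwheel '[[[0,0,-1.5],[0,0,0]],[[0,0,0],[0,0,0]]]'
```

```text
time: 47.82
tool_pos: [465.5, -266.2, 41.5]
tcp_rot: [3.141, 0.786, -1.855]
contact_force: [-3.3, -1.8, 10.2]
grip_width: 29.8
time: 48.08
tool_pos: [465.5, -266.2, 41.4]
tcp_rot: [-3.141, 0.787, -1.854]
contact_force: [-4.6, -3.0, 17.7]
grip_width: 29.7
```

```bash
python3 -m handwheel '[[[0,0,2.5],[0,0,0]],[[0,0,0],[0,0,0]]]'; python3 -m handwheel '[[[0,0,0],[0,0,0]],[[0,0,0],[0,0,0]],[[0,0,0],[0,0,0]],[[-6,-20,21],[0,0,0]],[[-9,-30,31],[0,0,0]],[[0,0,50],[0,0,0]],[[0,0,60],[0,0,0]],[[0,0,60],[0,0,0]],[[0,0,0],[0,0,0]],[[0,0,0],[0,0,0]]]' 0.45
cat > chk.py <<'E'
from h import *
from itertools import combinations
for n in ('scene','side'):
    d=cap(n); spots(d,n,['bottle0_mid'],4,.1); spots(d,n,['yoyo_mid'],1)
    g=cv2.cvtColor(d['img'],cv2.COLOR_RGB2HSV)
    m=((g[...,2]>205)&(g[...,1]<45)).astype(np.uint8)
    N,l,st,ce=cv2.connectedComponentsWithStats(m)
    for nm,P in (('A',(561.6,-249)),('B',(468,-257))):
        b,t=proj(d,(*P,6)),proj(d,(*P,54)); u,v=((b+t)/2).astype(int)
        pr=l[v-4:v+5,u-4:u+5]; k=np.bincount(pr[pr>0]).argmax() if (pr>0).any() else 0
        print(n,nm,'expect body',t.round(0),b.round(0),'cap',proj(d,(*P,72)).round(0),'blob',st[k] if k else None)
E
python3 chk.py; python3 ori.py
```

```text
time: 48.32
tool_pos: [465.6, -266.3, 41.5]
tcp_rot: [3.141, 0.784, -1.855]
contact_force: [-2.1, -1.3, 5.8]
grip_width: 29.7
time: 49.58
tool_pos: [450.3, -315.8, 262.3]
tcp_rot: [3.138, 0.785, -1.856]
contact_force: [0.1, 0.4, -0.2]
grip_width: 50.4
scene bottle0_mid 0.72 [ 568. -238.   42.] [277. 172.]
scene bottle0_mid 0.17 [594. 329. 184.] [432. 240.]
scene yoyo_mid 0.86 [ 505. -375.   40.] [266. 146.]
scene A expect body [276. 166.] [277. 179.] cap [276. 161.] blob [271 163  13   8  50]
scene B expect body [299. 154.] [299. 167.] cap [299. 149.] blob [293 152  13   6  44]
side bottle0_mid 0.81 [ 557. -239.   46.] [383. 207.]
side yoyo_mid 0.86 [ 491. -379.   45.] [424. 196.]
side A expect body [383. 203.] [382. 215.] cap [384. 198.] blob [378 201  12   5  22]
side B expect body [411. 213.] [409. 226.] cap [411. 208.] blob [405 210   8   6  16]
a [ 0.196  0.68  -0.707] y [-0.96   0.28   0.003] q [-1.04  0.63  1.25  0.56  1.82  2.37] p [ 450.4 -315.8  262. ] w 50.39298169710924 F [-0.3  0.6  0.1]
```

```bash
python3 -m handwheel '[[[10,30,10],[-0.151,0.044,0]],[[10,30,10],[-0.151,0.044,0]],[[10,30,10],[-0.151,0.044,0]],[[10,30,10],[-0.151,0.044,0]],[[10,30,0],[-0.151,0.044,0]],[[0,0,0],[0,0,0]],[[0,0,0],[0,0,0]]]'
python3 - <<'E'
import ori
from bot import *
d=cap('wrist'); spots(d,'wrist',['bottle0_mid','yoyo_mid'],3,.1)
g=cv2.cvtColor(d['img'],cv2.COLOR_RGB2GRAY)
for nm,P in (('A',(561.6,-249)),('B',(468,-257))):
    for z in (72,54,4): print(nm,z,proj(d,(*P,z)).round(0))
    u,v=proj(d,(*P,54)).astype(int)
    if 20<v<375 and 20<u<610:
        for r in range(v-36,min(v+37,400),6): print(' '.join('%3d'%x for x in g[r,u-36:u+37:5]))
E
```

```text
time: 50.75
tool_pos: [500.5, -165.9, 302.6]
tcp_rot: [3.14, -0.001, -1.854]
contact_force: [-0.3, 0.1, -0.0]
grip_width: 50.7
a [-0.002 -0.    -1.   ] y [-0.96   0.28   0.002] q [-0.46  0.31  1.42 -0.    1.41  2.96] p [ 500.5 -165.9  302.6] w 50.67772373295699 F [-0.3  0.1 -0. ]
wrist bottle0_mid 0.58 [ 553. -251.   54.] [255. 113.]
wrist yoyo_mid 0.7 [ 502. -363.   20.] [269.   9.]
A 72 [246. 117.]
A 54 [250. 117.]
A 4 [257. 115.]
202 204 205 205 205 207 207 206 207 208 209 208 209 208 208
203 205 205 204 207 207 208 209 207 207 209 209 209 208 208
203 203 205 206 207 207 208 208 209 210 209 209 209 210 209
206 205 206 207 207 207 208 195 142 138 138 146 180 211 210
204 206 207 207 208 231 243 236 230 223 165 136 177 211 210
179 206 208 209 208 252 218 182 180 255 148 135 193 211 211
154 203 207 207 209 220 209 211 169 255 144 137 181 213 212
161 123 206 210 210 232 216 214 214 255 145 136 213 213 213
 81 197 147 209 211 212 223 228 231 235 209 212 213 212 211
 83  81 198 172 211 210 210 211 213 213 214 214 213 214 213
 82  84 102 167 205 211 211 212 213 212 213 214 214 213 213
 78
[... 246 characters left out ...]
 204 205 204 204 205 203 203 203 186 192
208 206 205 205 206 207 206 205 205 203 204 162 156 153 127
207 208 207 207 206 206 205 193 197 196 144 139 137 137 124
207 209 159 138 138 225 241 240 238 190 139 136 136 134 134
208 209 139 140 121 254 250 203 197 213 137 137 135 134 135
210 209 140 138 114 223 139 140 137 204 134 135 135 135 132
209 209 143 140 111 183 163 130 150 210 136 134 135 135 133
212 210 146 135 110 162 184 183 184 185 134 136 133 131 133
211 210 143 135 114 109 115 110 120 132 134 135 133 131 125
211 211 148 135 137 132 135 135 136 133 134 130 119 111  58
210 212 149 135 132 135 133 133 132 132 124 101  60  59  55
212 212 150 134 133 132 138 130 126  96  64  58  61  61  59
```

Both bottles show a white square body with the round cap centred on it when seen from above, so they stand upright in the tray. The gripper is clear, so I'm handing in.

```bash
python3 - <<'E'
from h import *
for n in ('scene','side'):
    d=cap(n); spots(d,n,['swing_handle','press_cup','tin','tweezers'],1)
bot.close_job(); print(get_obs()['time'])
E
```

```text
scene swing_handle 0.77 [591. 330. 185.] [433. 239.]
scene press_cup 0.53 [773. -31.  23.] [264. 244.]
scene tin 0.71 [ 753. -167.   22.] [239. 215.]
scene tweezers 0.8 [766. 127.   8.] [307. 283.]
side swing_handle 0.84 [497. 338. 183.] [263. 280.]
side press_cup 0.51 [769. -37.  29.] [290. 215.]
side tin 0.72 [ 749. -169.   25.] [321. 200.]
side tweezers 0.5 [772. 104.   6.] [257. 241.]
the job is handed in; nothing more can be done
the job is handed in; nothing more can be done
```

The job is handed in, and my last checks show everything where it should be; the hand-in gives no verdict.

**What I did**
- **Pawl:** I flipped it back by its tab, and a picture afterwards showed it staying back.
- **Magnifier arm:** I swung it round to its stop. A 35 N reaction at the end showed it had reached it.
- **Ejector:** I pulled the slide to its end stop, about 50 mm, and the yo-yo came out in front of the rails.
- **Yo-yo:** I put it flat in the tray.
- **Bottles:** I found two of them and stood both upright in the tray. The second had been knocked about 3 cm, so I measured it again before picking it up. Its first turn upright hit a wrist joint limit, so I turned the wrist round and placed it from the other side.

**Last checks**
- **Bottles:** the overhead view showed both with a square body and a centred cap, so upright. The network reported the first one with its middle at the right height. It did not reliably report the second, so that one rests on the pixel check.
- **Yo-yo:** a picture after placing showed it flat in the tray. The final network reading puts it in the same place.
- **Arm:** the handle is where it was when parked. The two cameras' handle readings differ by about 9 cm in x, each the same as before, so I relied on the stop contact and the earlier picture.
- **Press cup, tin and tweezers:** the last readings match the first for the cup and tin. The tweezers' side-view reading is about 30 mm off its first, but it already varied that much early on; the scene camera shows no movement.

My 16 pictures ran out before the second bottle was placed, so the final checks on the bottles were numeric only.

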